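# Hold the outlet grate over the drip tray

### The job

The steel grate for the drip tray's outlet is in the little drawer unit: pull the drawer open by its handle, lift the grate out by its orange tab, and bring it to the tray without knocking the grey partition or disturbing the bottle, the jar and the cup. Hold the grate level and the right way round, centred over the rectangular outlet with its underside about 10 mm above the tray, so that I can check its size before it goes in; it must not touch the tray. Finish while still holding it there: do not lower it or let go.

Things in the scene. Friction and masses are not known exactly. Their poses are not given: they have to be found in the camera images.
- unit_drawer0 (a joint): How far the drawer is out, in m: 0 closed, 0.165 fully out. It starts between 0 and 0.012. It slides level, along -x of the handle point's frame; it needs about 1 to 2 N and stays where it is left.
- unit_drawer0_handle (a point): Middle of the drawer's handle: a level steel bar 11 mm thick, 120 mm long along this point's y, 62 mm above the table; it moves with the drawer. Its x axis points into the unit (the drawer opens to -x). The bar's axis is 35 mm in front of the dark wooden drawer front (15 mm thick), with a 29 mm gap behind the bar.
- unit: Drawer unit: white box 240 mm wide (y), 240 mm deep (x), 100 mm high, fixed, on either side of the partition, turned up to 0.15 rad; its front (-x) faces the robot. Origin: centre of the underside. The drawer is an open box, inside 198 mm wide and 195 mm long; above the table its floor is 22 mm, its side walls' tops 78 mm, its front's top edge 87 mm.
- grate: Steel grate: plate 54 (x) x 82 (y) x 8 mm with an upright orange tab in the middle, 36 mm along x, 12 mm thick along y, top 40 mm above the underside. Origin: centre of the underside. 0.1-0.2 kg. Lies loose and flat in the drawer's front half, y across the drawer within 0.35 rad; moves along with a smoothly pulled drawer and is clear of the unit's top once that is out 0.145.
- outlet (a point): Centre of the mouth of the rectangular outlet, level with the tray's top, 30 mm above the table. The opening is 58 mm (point x) by 86 mm (point y), 20 mm deep, black inside, with a flat brass frame round it. The grate fits with its own x and y along the point's x and y, either way round.
- tray: Pale stone drip tray: a flat slab 360 mm (its x) by 220 mm (its y), 30 mm thick, fixed, turned by up to 0.3 rad, on the other side of the partition from the drawer unit. Origin: centre of the underside. The outlet is 110 mm from its centre towards -x, near the end that faces the robot; the bottle and the jar stand on the far half.
- partition: Low grey partition wall that stands on the table between drawer unit and tray: 460 mm long (its x), 39 mm thick (its y), 111 mm high, fixed. Origin: centre of the underside.
- bottle: Blue bottle, 66 mm in diameter, 190 mm high, standing on the far half of the tray, 130 mm or more from the outlet's centre. Origin: centre of its underside, z up.
- jar: Green jar, 60 mm in diameter, 75 mm high, standing on the far half of the tray, 130 mm or more from the outlet's centre. Origin: centre of its underside, z up.
- cup: White cup, 72 mm in diameter, 80 mm high, standing on the rear part of the drawer unit's top, 180 mm or more behind the handle bar. Origin: centre of its underside, z up.

How it is judged:
By the outcome, as a careful person would: the job done as asked, in the order asked, and still so for the second after the job is handed in, while the arm keeps its last pose, push and grip.
It also fails if it takes over 61 s, if anything falls off the work surface, if the arm or the gripper's body presses on something with over 40 N, if the wrist force passes 120 N, or if a joint passes its speed limit or range.

### The arm

A 6-joint arm with a two-finger parallel gripper is mounted at the origin on the work surface. World frame = base frame: x ahead of the robot, y to its left, z up, the work surface at z = 0. Lengths are in m, angles in rad, forces in N, time in s.
With the tool pointing down it reaches from about 0.3 to 0.875 m from the base axis. Payload 6.4 kg.
Tool frame: the origin (TCP) lies midway between the tips of the shut fingers; the grasp point (between the pads) lies 19 mm behind it; z points along the fingers, y is the line along which they close (so a half turn about z gives the same grasp; the last joint's range is limited). The gripper opens to 85 mm and grips with 20 to 120 N. Pads are 22 mm wide; open, the fingers measure 114 mm over their backs; the gripper's body (76 mm by 85 mm) begins 54 mm behind the grasp point. The pads swing forward as they close: fully open they stand 13 mm farther back than shut.
Start: joints at [0.972, 0.181, 1.607, -0, 1.354, -0.206], TCP at [0.22, 0.531, 0.231] pointing down, gripper open.
Joint ranges: [-2.99, 2.99], [-0.89, 2.07], [0.3, 2.58], [-1.14, 4.28], [0, 2.63], [-3.12, 3.12]. Speed limits (rad/s): [2.57, 2.57, 3.01, 3.14, 3.14, 3.14].

### API

Orientations are given as a unit quaternion [w, x, y, z].
In Python, from bench import sensors, vision, ctrl gives the robot as it stands.
- The arm moves only by the tool carry_out, never from a script. Its argument "deltas" is text: rows parted by semicolons, each of 7 numbers parted by spaces: the shift along the tool's x, y, z in mm, then the turn, a rotation vector about the tool's x, y, z in rad, then the closure, from 0 (fully open) to 1 (shut). In form: tx ty tz ax ay az claw; .... A call has 1 to 12 rows; each row is the pose to reach, as a shift and turn from the pose commanded when the call began, along the tool's axes at that moment; what a row does not reach only later rows make up. A row lasts 1/8 s, in which the tool goes at most 62.5 mm and 10.7 degrees, less where a joint would pass 70% of its speed; a pose out of reach is approached as far as the arm can. A call with a gripper value outside its range is refused whole. The fingers move at their own pace and stop on an object; the grip force is fixed at half the most. Time passes only in rows, so rows that repeat a pose let the fingers close. It gives the time, the measured TCP pose, the force, the opening and the grip force at its end, in the units of the state.
- sensors.get_obs(): the state, without advancing time (a new reading comes with each control period).
- vision.camera(name): name is "side" or "top"; returns the picture (384x512x3 uint8, blue, green, red); there is no depth.
- vision.camera_model(name): a dict with "K" (3x3 intrinsics, pixels), "extrinsics" (4x4, takes a point from world to camera coordinates). Camera axes: x right, y down, z forward; pixel columns grow to the right and rows downward; lengths in m; the calibration is good to about 2 mm. A picture is of the moment at which its call begins. camera_model takes no time and is no camera call.
- ctrl.hand_in(): hands the job in; it is judged then, once.
The state is a dict: "time_s": time; "q": joint angles; "dq": joint speeds; "joint_efforts": joint torques, N m; "eef_pos": TCP position; "eef_rot": TCP orientation; "wrist_force": force on the tool from outside, world axes, zero at the start; "torque": the same for the moment, N m; "opening": opening from 0.0 (shut) to 1.0 (fully open); "grasp_force": force on a finger pad.
Only numpy, scipy, OpenCV 4.12 (cv2) and the standard library are available. Lean on these libraries where they do the work, as an engineer would, in place of code of your own. Each camera call takes 0.05 s, during which the arm holds its last target. There are 200 camera calls.

## Working session

There is one attempt and no reset: what is moved stays moved. The work goes in short steps, Python scripts to look and compute and a tool call to move; the robot and the scene stay as the last step left them, time stands still between calls to the robot, and variables do not carry over. Pictures are saved under pics/ and viewed, at most 10 in all, crops included, and the job is handed in when it is done.

Besides the shell and the picture viewer there is one more tool, called after ">>>" by a JSON object that holds its "api" and its "payload", one argument or row to a line. carry_out: Moves the arm, as the interface text tells. Its arguments: {"type":"object","properties":{"deltas":{"type":"string"}},"required":["deltas"]}

```bash
mkdir -p pics; cat > h.py <<'E'
import numpy as np, cv2
from bench import sensors, vision, ctrl
def ray(cam,uv):
    m=vision.camera_model(cam);K=np.array(m["K"]);E=np.array(m["extrinsics"])
    R,t=E[:3,:3],E[:3,3]; d=R.T@np.linalg.inv(K)@np.array([uv[0],uv[1],1.]); return -R.T@t,d
def onz(cam,uv,z):
    o,d=ray(cam,uv); return o+d*(z-o[2])/d[2]
def proj(cam,p):
    m=vision.camera_model(cam);K=np.array(m["K"]);E=np.array(m["extrinsics"])
    c=K@(E[:3,:3]@np.array(p)+E[:3,3]); return c[:2]/c[2]
E
python3 - <<'E'
from h import *
for c in("top","side"):
    cv2.imwrite(f"pics/{c}0.png",vision.camera(c)); print(c,ray(c,(256,192)))
o=sensors.get_obs();print(o)
E
```

```text
top (array([0.42077913, 0.02041499, 1.21493662]), array([ 0.21121956, -0.03641315, -0.97708328]))
side (array([-0.03761748, -0.64126318,  0.96345924]), array([ 0.53989575,  0.49498265, -0.68081706]))
{'time_s': 0.1, 'q': array([ 9.71695799e-01,  1.81457612e-01,  1.60788597e+00,  2.98117444e-05,
        1.35380491e+00, -2.06307929e-01]), 'dq': array([ 0.0003395 , -0.00158846, -0.00237821, -0.00010954, -0.00026464,
       -0.00026704]), 'joint_efforts': array([ 3.51014924e-04, -4.45881951e+01, -3.52239347e+01, -2.70583250e-04,
        4.13774658e-03, -5.41440812e-06]), 'eef_pos': array([0.21979306, 0.53081032, 0.23049004]), 'eef_rot': array([-3.18260405e-04,  1.95139281e-01,  9.80775232e-01, -7.09981500e-04]), 'wrist_force': array([ 0.07748631, -0.05912072, -0.63442977]), 'torque': array([ 0.07300349, -0.02686537, -0.01395868]), 'grasp_force': 0.0, 'opening': 0.9990695645146316}
```

View pics/top0.png

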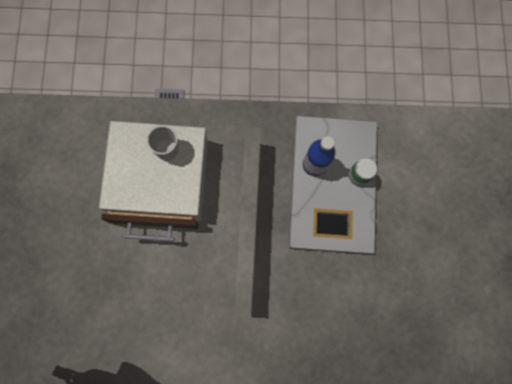

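View pics/side0.png

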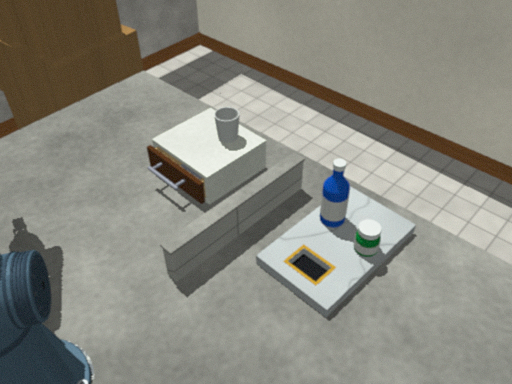

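The top view shows the unit (top corners near (110,123), (206,126), (199,215), (101,212)), the handle bar from about (125,238) to (172,240), and the outlet near (333,223). It also shows the partition near column 250, the bottle at (320,155) and the jar at (364,172). The side view agrees, with the outlet near (310,264) and the handle near (168,180).

```bash
cat > m.py <<'E'
from h import *
def frame_outlet(cam):
    im=cv2.imread(f"pics/{cam}0.png"); h=cv2.cvtColor(im,cv2.COLOR_BGR2HSV)
    m=cv2.inRange(h,(10,120,90),(30,255,255)); 
    if cam=="top": m[:,:280]=0
    else: m[:230]=0;m[:,:270]=0
    c=max(cv2.findContours(m,cv2.RETR_EXTERNAL,cv2.CHAIN_APPROX_NONE)[0],key=cv2.contourArea)[:,0].astype(float)
    P=np.array([onz(cam,p,.030)[:2] for p in c]).astype(np.float32)
    print(cam,"outlet frame",cv2.minAreaRect(P*1000))
frame_outlet("top");frame_outlet("side")
im=cv2.imread("pics/top0.png");g=cv2.cvtColor(im,cv2.COLOR_BGR2GRAY)
m=((g>135)*255).astype(np.uint8);m[:,:90]=0;m[:,215:]=0;m[:115]=0;m[218:]=0
c=max(cv2.findContours(m,cv2.RETR_EXTERNAL,cv2.CHAIN_APPROX_NONE)[0],key=cv2.contourArea)[:,0].astype(float)
P=np.array([onz("top",p,.1)[:2] for p in c]).astype(np.float32);r=cv2.minAreaRect(P*1000);print("unit top",r)
for n,uv,z in(("hL",(125,238),.062),("hR",(172,240.5),.062),("partTL",(245,128),.111),("partTR",(261,128),.111),("partBL",(237,304),.111),("partBR",(255,304),.111)):print(n,onz("top",uv,z).round(4))
a=cv2.resize(im[195:255,95:215],None,fx=6,fy=6,interpolation=cv2.INTER_CUBIC);cv2.imwrite("pics/c1.png",cv2.convertScaleAbs(a,alpha=1.5))
E
python3 m.py
```

```text
top outlet frame ((598.2423095703125, -225.76333618164062), (98.28636169433594, 70.61577606201172), 87.16431427001953)
side outlet frame ((600.6958618164062, -225.06781005859375), (99.97282409667969, 72.78075408935547), 87.29875946044922)
unit top ((719.8864135742188, 237.59872436523438), (241.0211944580078, 225.01211547851562), 87.36314392089844)
hL [0.5447 0.3029 0.062 ]
hR [0.5409 0.1858 0.062 ]
partTL [0.8239 0.0096 0.111 ]
partTR [ 0.8251 -0.0308  0.111 ]
partBL [0.3898 0.0197 0.111 ]
partBR [ 0.3905 -0.0225  0.111 ]
```

View pics/c1.png

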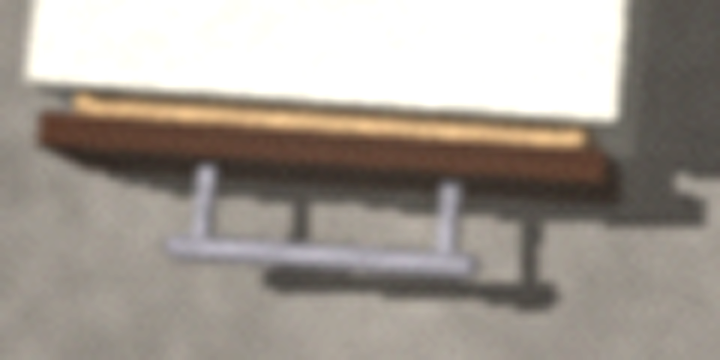

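The crop shows the bar from about (165,247) to (477,265), which is (122,236) to (174,239) in the full picture. That puts its middle near (0.5475, 0.2455), with a yaw of about -0.05.

```bash
cat >> h.py <<'E'
from scipy.spatial.transform import Rotation as Ro
def delta(p,ang):
    """world TCP target p, tool-y heading ang (rad, mod pi), tool straight down"""
    o=sensors.get_obs();q=o["eef_rot"];R=Ro.from_quat([q[1],q[2],q[3],q[0]])
    best=None
    for a in(ang,ang+np.pi):
        y=np.array([np.cos(a),np.sin(a),0]);z=np.array([0,0,-1.]);T=Ro.from_matrix(np.c_[np.cross(y,z),y,z])
        v=(R.inv()*T).as_rotvec()
        print("mm",(R.inv().apply(np.array(p)-o["eef_pos"])*1000).round(1),"rot",v.round(3))
    print("now",o["eef_pos"].round(4),"q",o["q"].round(2),"F",o["wrist_force"].round(1),"open",round(o["opening"],3))
E
python3 -c "
from h import *
print(onz('top',(148.1,237.3),.062))
delta(onz('top',(148.1,237.3),.15-.0)*0+np.array([.5475,.2455,.16]),-.047)"
```

```text
[0.54769173 0.24571177 0.062     ]
mm [-412.  -138.    70.6] rot [-2.000e-03  1.000e-03  1.225e+00]
mm [-412.  -138.    70.6] rot [-1.000e-03 -2.000e-03 -1.917e+00]
now [0.2198 0.5308 0.2305] q [ 0.97  0.18  1.61  0.    1.35 -0.21] F [ 0.1 -0.1 -0.6] open 0.999
```

>>> {"api": "carry_out", "payload": {
  "deltas": "-34 -12 6 0 0 0.10 0.66;-69 -23 12 0 0 0.20 0.66;-103 -35 18 0 0 0.31 0.66;-137 -46 24 0 0 0.41 0.66;-172 -58 29 0 0 0.51 0.66;-206 -69 35 0 0 0.61 0.66;-240 -81 41 0 0 0.72 0.66;-275 -92 47 0 0 0.82 0.66;-309 -104 53 0 0 0.92 0.66;-343 -115 59 0 0 1.02 0.66;-378 -127 65 0 0 1.12 0.66;-412 -138 70.5 -0.002 0.001 1.225 0.66"
}}

```text
time_s: 1.6
eef_pos: [0.5484, 0.2451, 0.1601]
eef_rot: [-0.001, 0.725, 0.689, 0.001]
wrist_force: [0.5, 0.2, -0.3]
opening: 0.342
grasp_force: 0.0
```

```bash
python3 - <<'E'
from h import *
a=vision.camera("side");cv2.imwrite("pics/s1.png",a)
b=vision.camera("top");cv2.imwrite("pics/t1.png",b)
A=cv2.resize(a[110:230,110:270],None,fx=4,fy=4,interpolation=cv2.INTER_CUBIC)[:480,:400*2]
cv2.imwrite("pics/c2.png",cv2.convertScaleAbs(A,alpha=1.3))
for s in(-.06,0,.06):print(proj("side",[.5475+.047*s,.2455+s,.062]).round(1))
delta([.5475,.2455,.043],-.047)
E
```

```text
[175.4 188.2]
[161.7 177.8]
[148.6 168. ]
mm [  1.9  -2.3 116.7] rot [ 0.    -0.001 -0.005]
mm [  1.9  -2.3 116.7] rot [-1.000e-03 -1.000e-03  3.136e+00]
now [0.5497 0.2434 0.1597] q [0.22 0.31 1.6  0.   1.23 0.27] F [0.2 0.3 0.7] open 0.34
```

View pics/c2.png

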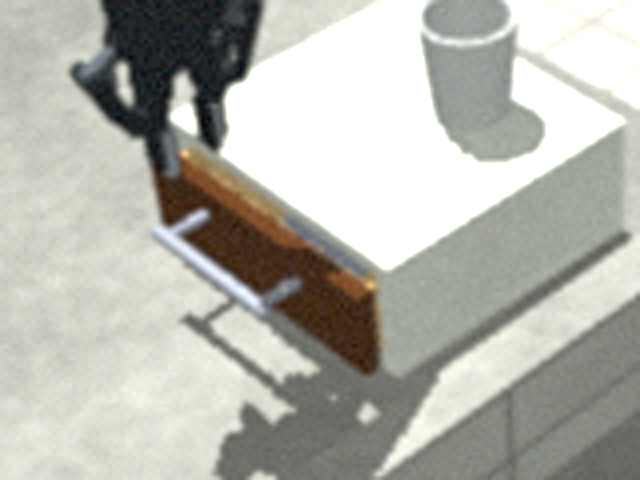

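The bar runs from about (148,168) to (177,187) in the side picture. The projected estimate falls within about 2 px, so I descend on it.

>>> {"api": "carry_out", "payload": {
  "deltas": "2 -2 25 0 0 -0.005 0.66;2 -2 50 0 0 -0.005 0.66;2 -2 70 0 0 -0.005 0.66;2 -2 85 0 0 -0.005 0.66;2 -2 100 0 0 -0.005 0.66;2 -2 110 0 0 -0.005 0.66;2 -2 117 0 0 -0.005 0.66;2 -2 117 0 0 -0.005 0.66"
}}

```text
time_s: 2.7
eef_pos: [0.5473, 0.2484, 0.0446]
eef_rot: [0.0, 0.722, 0.692, 0.002]
wrist_force: [-0.2, 0.3, -0.3]
opening: 0.341
grasp_force: 0.1
```

>>> {"api": "carry_out", "payload": {
  "deltas": "0 0 1 0 0 0 0.75;0 0 1 0 0 0 0.85;0 0 1 0 0 0 1;0 0 1 0 0 0 1;0 0 1 0 0 0 1;0 0 1 0 0 0 1"
}}

```text
time_s: 3.45
eef_pos: [0.5462, 0.2484, 0.0429]
eef_rot: [-0.0, 0.722, 0.692, 0.001]
wrist_force: [-0.3, -1.1, 2.1]
opening: 0.106
grasp_force: 58.4
```

```bash
python3 - <<'E'
from h import *
o=sensors.get_obs();print(o["grasp_force"]);p=o["eef_pos"]
delta([p[0]-.15,p[1]+.15*.047,p[2]],-.047)
E
```

```text
58.43192160129547
mm [   0.7 -150.2   -0.2] rot [ 0.001 -0.002  0.005]
mm [   0.7 -150.2   -0.2] rot [ 3.000e-03  2.000e-03 -3.137e+00]
now [0.5462 0.2484 0.0429] q [0.23 0.46 1.66 0.   1.01 0.27] F [-0.3 -1.1  2.1] open 0.106
```

>>> {"api": "carry_out", "payload": {
  "deltas": "0 -3 1 0 0 0 1;0 -9 1 0 0 0 1;0 -18 1 0 0 0 1;0 -30 1 0 0 0 1;0 -42 1 0 0 0 1;0 -54 1 0 0 0 1;0 -66 1 0 0 0 1;0 -76 1 0 0 0 1;0 -84 1 0 0 0 1;0 -90 1 0 0 0 1;0 -93 1 0 0 0 1;0 -94 1 0 0 0 1"
}}

```text
time_s: 4.95
eef_pos: [0.4532, 0.2526, 0.0428]
eef_rot: [0.0, 0.722, 0.692, 0.002]
wrist_force: [0.5, -0.7, 7.1]
opening: 0.101
grasp_force: 59.3
```

>>> {"api": "carry_out", "payload": {
  "deltas": "0 -3 0 0 0 0 1;0 -9 0 0 0 0 1;0 -18 0 0 0 0 1;0 -30 0 0 0 0 1;0 -40 0 0 0 0 1;0 -48 0 0 0 0 1;0 -53 0 0 0 0 1;0 -56 0 0 0 0 1;0 -57 0 0 0 0 1;0 -57 0 0 0 0 1"
}}

```text
time_s: 6.2
eef_pos: [0.3963, 0.2551, 0.0428]
eef_rot: [0.0, 0.722, 0.692, 0.002]
wrist_force: [-0.9, -0.1, 9.7]
opening: 0.108
grasp_force: 59.5
```

```bash
python3 - <<'E'
from h import *
a=vision.camera("top");cv2.imwrite("pics/t2.png",a)
o=sensors.get_obs();print(o["eef_pos"],o["wrist_force"])
A=cv2.resize(a[170:320,80:280],None,fx=4,fy=4,interpolation=cv2.INTER_CUBIC)
cv2.imwrite("pics/c3.png",cv2.convertScaleAbs(A,alpha=1.4))
E
```

```text
[0.39631913 0.25513538 0.04282216] [-2.43245426e-03 -3.90185360e-01  9.83626294e+00]
```

View pics/c3.png

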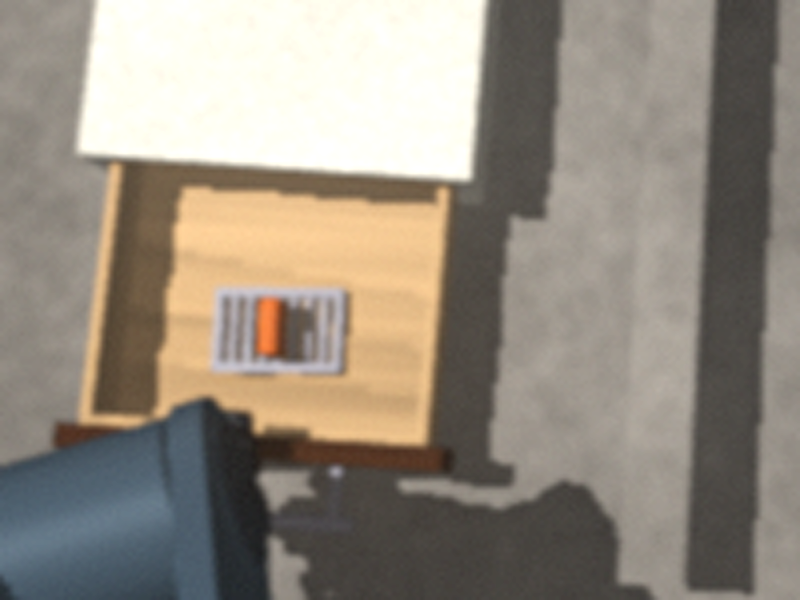

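The drawer is out and the grate lies flat in it. In the crop its plate corners are about (216,287), (348,290), (343,374) and (211,371), and the tab is near (270,326). Next I release the bar, lift, and measure.

>>> {"api": "carry_out", "payload": {
  "deltas": "0 0 0 0 0 0 0.66;0 0 0 0 0 0 0.66;0 0 0 0 0 0 0.66;0 0 0 0 0 0 0.66;0 0 -10 0 0 0 0.66;0 0 -30 0 0 0 0.66;0 0 -60 0 0 0 0.66;0 0 -95 0 0 0 0.66;0 0 -130 0 0 0 0.5;0 0 -140 0 0 0 0.5;0 0 -140 0 0 0 0.5"
}}

```text
time_s: 7.62
eef_pos: [0.3953, 0.2545, 0.182]
eef_rot: [0.0, 0.722, 0.692, 0.002]
wrist_force: [-0.1, -0.1, -1.2]
opening: 0.503
grasp_force: 0.0
```

```bash
python3 - <<'E'
from h import *
a=cv2.imread("pics/t2.png")
P=np.array([onz("top",(80+(u+.5)/4-.5,170+(v+.5)/4-.5),.030)[:2] for u,v in((216,287),(348,290),(343,374),(211,371))])
print("plate",P.mean(0),"wx",np.linalg.norm(P[0]-P[1]),np.linalg.norm(P[1]-P[2]))
d=P[0]-P[1]+P[3]-P[2];e=P[0]-P[3]+P[1]-P[2];print("yaw from y-edge",np.arctan2(-d[0],d[1]),"x-edge",np.arctan2(e[1],e[0]))
h=cv2.cvtColor(a,cv2.COLOR_BGR2HSV);print(h[250:254,144:152,:2].reshape(-1,2)[:8], h[262,150])
m=cv2.inRange(h,(3,190,100),(14,255,255));m[:235]=0;m[268:]=0;m[:,:130]=0;m[:,170:]=0
ys,xs=np.nonzero(m);print(len(xs),xs.min(),xs.max(),ys.min(),ys.max())
Q=np.array([onz("top",p,.062)[:2] for p in zip(xs,ys)]);print("tab(top plane)",Q.mean(0))
b=vision.camera("side");cv2.imwrite("pics/s2.png",b)
h=cv2.cvtColor(b,cv2.COLOR_BGR2HSV);m=cv2.inRange(h,(3,190,100),(14,255,255))
n,l,st,ct=cv2.connectedComponentsWithStats(m)
for i in range(1,n):
    if st[i,4]>15:print(st[i],ct[i],onz("side",ct[i],.05))
E
```

```text
plate [0.51309872 0.24609879] wx 0.08426915797149058 0.05359400622149945
yaw from y-edge -0.0029501513029420137 x-edge -0.0005923986098817256
[[ 11 148]
 [ 11 182]
 [ 11 186]
 [ 11 184]
 [ 10 190]
 [ 10 182]
 [ 10 159]
 [ 11 111]] [176  14 143]
10 147 149 246 257
tab(top plane) [0.50856811 0.24413056]
[150 180  11  14  50] [155.58 186.4 ] [0.52120017 0.24244245 0.05      ]
```

```bash
python3 -c "
from h import *
delta([.512,.2455,.11],np.pi/2-.002)"
```

```text
mm [ -3.9 117.6  70.9] rot [ 1.000e-03 -1.000e-03 -1.611e+00]
mm [ -3.9 117.6  70.9] rot [-1.000e-03 -1.000e-03  1.531e+00]
now [0.3946 0.2542 0.1809] q [ 0.32 -0.01  1.92  0.    1.23  0.36] F [-0.3  0.4 -0.2] open 0.501
```

>>> {"api": "carry_out", "payload": {
  "deltas": "-1 15 0 0 0 0.15 0.5;-2 30 0 0 0 0.31 0.5;-2 45 0 0 0 0.46 0.5;-3 60 0 0 0 0.62 0.5;-3 75 0 0 0 0.77 0.5;-4 90 0 0 0 0.92 0.5;-4 105 10 0 0 1.08 0.5;-4 118 20 0 0 1.23 0.5;-4 118 30 0 0 1.38 0.5;-4 118 45 0 0 1.531 0.5;-4 118 60 0 0 1.531 0.5;-4 118 60 0 0 1.531 0.5"
}}

```text
time_s: 9.18
eef_pos: [0.5111, 0.2451, 0.1191]
eef_rot: [-0.0, 1.0, 0.0, -0.002]
wrist_force: [-0.6, -0.2, -0.2]
opening: 0.494
grasp_force: 0.0
```

```bash
python3 - <<'E'
from h import *
b=vision.camera("side");t=vision.camera("top")
A=cv2.resize(b[120:240,90:230],None,fx=4,fy=4,interpolation=cv2.INTER_CUBIC)
cv2.imwrite("pics/c4.png",cv2.convertScaleAbs(A,alpha=1.3))
print(proj("side",[.512,.2455,.062]),proj("side",[.512,.2455,.03]))
delta([.512,.2455,.035],np.pi/2-.002)
E
```

```text
[151.5601056  184.31904443] [153.30493973 192.97035416]
mm [-0.7  0.2 86.3] rot [ 0.00e+00 -2.00e-03 -3.14e+00]
mm [-0.7  0.2 86.3] rot [-0.002 -0.     0.002]
now [0.5126 0.2455 0.1213] q [0.24 0.29 1.72 0.   1.14 1.81] F [ 0.5 -0.1  0.2] open 0.495
```

View pics/c4.png

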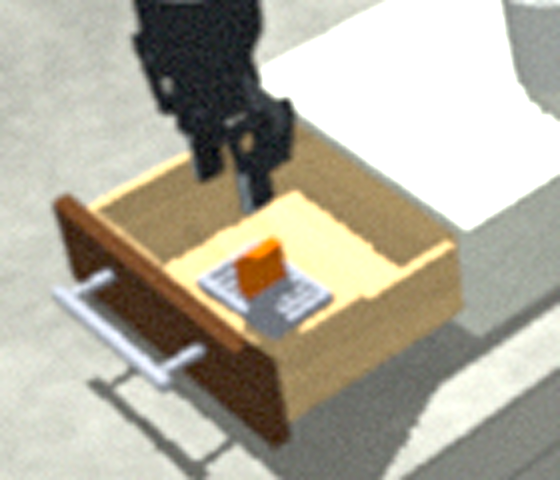

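The side crop shows the tab's top ridge from about (236,256) to (276,240), and the plate's left and right corners near (198,283) and (332,297). The fingers are open above it.

```bash
python3 - <<'E'
from h import *
f=lambda u,v:(90+(u+.5)/4-.5,120+(v+.5)/4-.5)
for n,p,z in(("ridge a",(236,254),.062),("ridge b",(276,238),.062),("plL",(198,283),.03),("plR",(332,297),.03)):print(n,onz("side",f(*p),z).round(4))
print("top tab",[onz("top",(80+u/4,170+v/4),.062).round(4) for u,v in((268,297),(268,357))])
E
```

```text
ridge a [0.5098 0.2553 0.062 ]
ridge b [0.5384 0.2477 0.062 ]
plL [0.4926 0.2831 0.03  ]
plR [0.545 0.203 0.03 ]
top tab [array([0.5303, 0.2474, 0.062 ]), array([0.4931, 0.2452, 0.062 ])]
```

>>> {"api": "carry_out", "payload": {
  "deltas": "2 0 20 0 0 0 0.5;2 0 40 0 0 0 0.5;2 0 55 0 0 0 0.5;2 0 68 0 0 0 0.5;2 0 78 0 0 0 0.5;2 0 85 0 0 0 0.5;2 0 85 0 0 0 0.5"
}}

```text
time_s: 10.15
eef_pos: [0.5148, 0.2457, 0.0363]
eef_rot: [-0.001, 1.0, -0.001, 0.0]
wrist_force: [-1.0, 0.2, -0.3]
opening: 0.497
grasp_force: 0.0
```

>>> {"api": "carry_out", "payload": {
  "deltas": "0 0 0 0 0 0 0.6;0 0 0 0 0 0 0.7;0 0 0 0 0 0 0.8;0 0 0 0 0 0 0.9;0 0 0 0 0 0 1;0 0 0 0 0 0 1;0 0 0 0 0 0 1;0 0 0 0 0 0 1"
}}

```text
time_s: 11.15
eef_pos: [0.5154, 0.2459, 0.0372]
eef_rot: [-0.001, 1.0, -0.001, 0.001]
wrist_force: [-1.1, 0.9, 5.2]
opening: 0.13
grasp_force: 59.3
```

>>> {"api": "carry_out", "payload": {
  "deltas": "0 0 -5 0 0 0 1;0 0 -15 0 0 0 1;0 0 -30 0 0 0 1;0 0 -50 0 0 0 1;0 0 -70 0 0 0 1;0 0 -90 0 0 0 1;0 0 -110 0 0 0 1;0 0 -128 0 0 0 1;0 0 -142 0 0 0 1;0 0 -150 0 0 0 1;0 0 -150 0 0 0 1;0 0 -150 0 0 0 1"
}}

```text
time_s: 12.65
eef_pos: [0.5143, 0.2453, 0.186]
eef_rot: [-0.001, 1.0, -0.001, -0.0]
wrist_force: [-0.3, 0.6, -3.4]
opening: 0.126
grasp_force: 58.5
```

```bash
python3 - <<'E'
from h import *
a=vision.camera("side");cv2.imwrite("pics/s5.png",a)
o=sensors.get_obs();p=o["eef_pos"];u=proj("side",p)
x0,y0=int(u[0])-70,int(u[1])-50;print(u,x0,y0,proj("side",p-[0,0,.015]))
cv2.imwrite("pics/c5.png",cv2.convertScaleAbs(cv2.resize(a[max(y0,0):y0+110,max(x0,0):x0+140],None,fx=4,fy=4,interpolation=cv2.INTER_CUBIC),alpha=1.4))
print(o["wrist_force"],o["torque"])
delta([.5995,-.2255,.186],np.pi/2-.048)
E
```

```text
[144.99880642 147.64145171] 74 97 [145.93006867 152.29208924]
[ 0.49200252 -0.24927622 -1.81348312] [-0.02777188  0.06375288  0.00693456]
mm [ 86.2 470.6  -0.9] rot [-1.000e-03 -2.000e-03 -3.096e+00]
mm [ 86.2 470.6  -0.9] rot [-0.001  0.001  0.046]
now [0.5143 0.2453 0.1858] q [0.24 0.21 1.66 0.   1.26 1.81] F [ 0.5 -0.2 -1.8] open 0.126
```

View pics/c5.png

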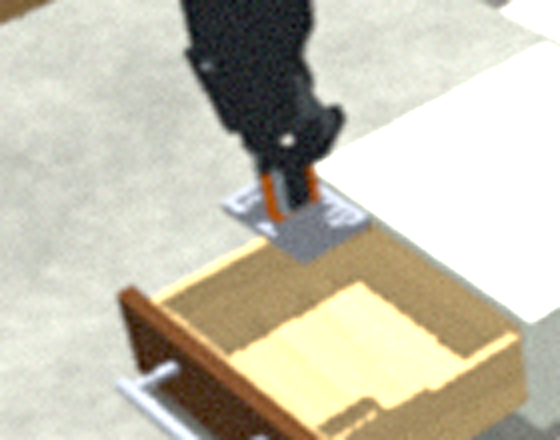

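The grate hangs level in the fingers, with the orange tab showing evenly on both sides and the drawer empty. Next I carry it across.

>>> {"api": "carry_out", "payload": {
  "deltas": "1 5 0 0 0 0 1;3 15 0 0 0 0 1;6 32 0 0 0 0 1;10 54 0 0 0 0.005 1;15 80 0 0 0 0.01 1;20 108 0 0 0 0.01 1;25 136 0 0 0 0.015 1;30 164 0 0 0 0.02 1;35 192 0 0 0 0.02 1;40 220 0 0 0 0.025 1;46 248 0 0 0 0.025 1;51 276 0 0 0 0.03 1"
}}

```text
time_s: 14.2
eef_pos: [0.5651, -0.0329, 0.1864]
eef_rot: [-0.001, 1.0, -0.017, 0.001]
wrist_force: [-0.2, 0.8, -2.9]
opening: 0.131
grasp_force: 58.5
```

>>> {"api": "carry_out", "payload": {
  "deltas": "5 28 0 0 0 0.002 1;10 56 0 0 0 0.004 1;15 84 0 0 0 0.006 1;20 112 0 0 0 0.008 1;25 138 0 0 0 0.01 1;29 160 0 0 0 0.012 1;32 177 0 0 0 0.014 1;34 188 0 0 0 0.016 1;35 194 0 0 0 0.016 1;35 194 0 0 0 0.016 1;35 194 0 0 0 0.016 1"
}}

```text
time_s: 15.58
eef_pos: [0.5939, -0.225, 0.1859]
eef_rot: [-0.001, 1.0, -0.024, 0.0]
wrist_force: [0.6, 0.4, -2.0]
opening: 0.128
grasp_force: 58.5
```

```bash
python3 - <<'E'
from h import *
o=sensors.get_obs();p=o["eef_pos"];print(o["grasp_force"])
delta([.5995,-.2255,.100],np.pi/2-.048)
E
```

```text
58.53784382343292
mm [ 5.5  0.5 86. ] rot [ 1.000e-03 -3.000e-03 -3.141e+00]
mm [ 5.5  0.5 86. ] rot [-0.002 -0.001  0.001]
now [ 0.5939 -0.225   0.1859] q [-0.55  0.35  1.49  0.    1.3   1.07] F [ 0.6  0.4 -2. ] open 0.128
```

>>> {"api": "carry_out", "payload": {
  "deltas": "5 0 10 0 0 0 1;5 0 25 0 0 0 1;5 0 45 0 0 0 1;5 0 65 0 0 0 1;5 0 82 0 0 0 1;5 0 95 0 0 0 1;5 0 102 0 0 0 1;5 0 105 0 0 0 1;5 0 105 0 0 0 1;5 0 105 0 0 0 1"
}}

```text
time_s: 16.82
eef_pos: [0.5995, -0.226, 0.0818]
eef_rot: [-0.001, 1.0, -0.024, 0.001]
wrist_force: [0.8, 0.0, -1.0]
opening: 0.124
grasp_force: 58.5
```

```bash
python3 - <<'E'
from h import *
a=vision.camera("side");t=vision.camera("top");cv2.imwrite("pics/s6.png",a);cv2.imwrite("pics/t6.png",t)
A=cv2.resize(a[215:305,255:385],None,fx=6,fy=6,interpolation=cv2.INTER_CUBIC)
B=cv2.resize(t[180:260,280:390],None,fx=7,fy=7,interpolation=cv2.INTER_CUBIC)
cv2.imwrite("pics/c6.png",cv2.convertScaleAbs(A,alpha=1.3));cv2.imwrite("pics/c7.png",cv2.convertScaleAbs(B,alpha=1.3))
delta([.5995,-.2255,.055],np.pi/2-.048)
E
```

```text
mm [ 0.  -0.4 26.6] rot [-3.000e-03  2.000e-03  3.141e+00]
mm [ 0.  -0.4 26.6] rot [-0.001 -0.002 -0.   ]
now [ 0.5994 -0.2259  0.0816] q [-0.55  0.48  1.54  0.    1.12  1.07] F [ 0.9  1.2 -2.9] open 0.128
```

View pics/c6.png

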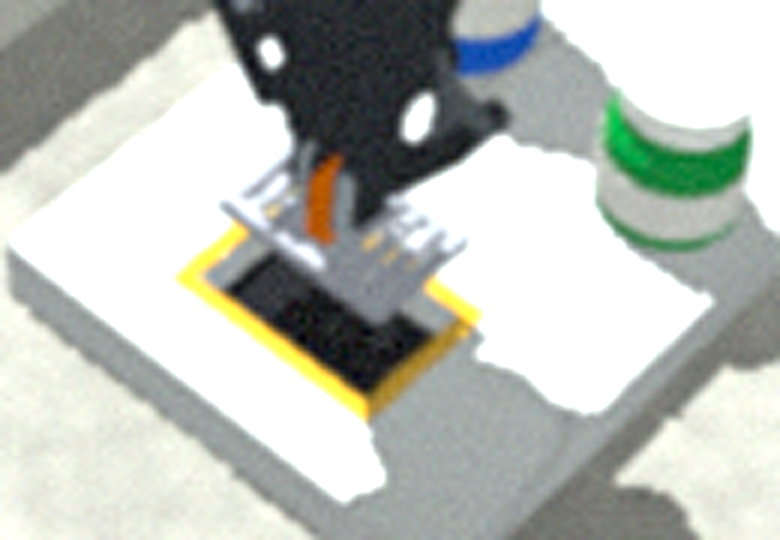

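View pics/c7.png

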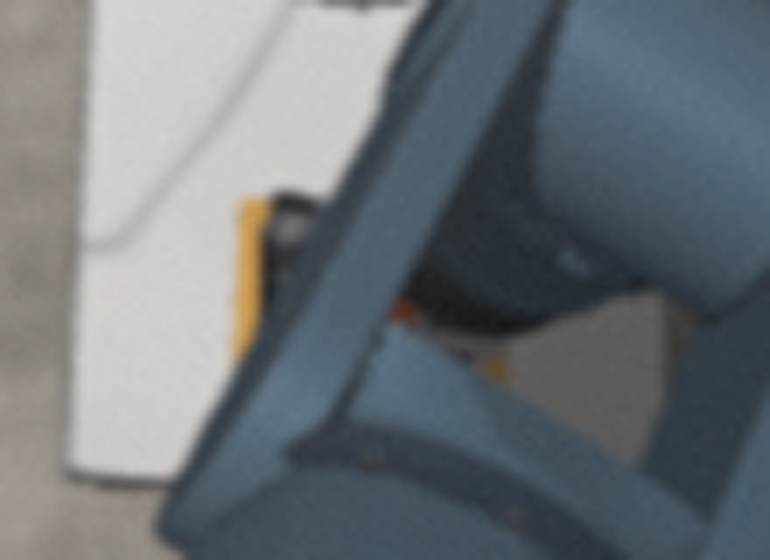

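The side crop shows the plate corners at about (222,203) left, (465,243) right and (383,322) near. The brass frame corners are at (180,277), (480,315) and (368,418). The top view is mostly blocked by the arm.

```bash
python3 - <<'E'
from h import *
f=lambda u,v:(255+(u+.5)/6-.5,215+(v+.5)/6-.5)
w=lambda p,z:onz("side",f(*p),z)[:2]
for z,n,L in((.0705,"plate",((222,203),(465,243),(383,322))),(.030,"frame",((180,277),(480,315),(368,418)))):
    l,r,k=[w(p,z) for p in L]
    print(n,"centre",((l+r)/2).round(4),"near-left side",np.linalg.norm(k-l).round(4),"near-right",np.linalg.norm(r-k).round(4),"y-yaw",np.arctan2(-(l-k)[0],(l-k)[1]).round(3),"x-yaw",np.arctan2(*(r-k)[::-1]).round(3))
E
```

```text
plate centre [ 0.6053 -0.2259] near-left side 0.0824 near-right 0.0519 y-yaw -0.063 x-yaw -0.008
frame centre [ 0.6009 -0.226 ] near-left side 0.0977 near-right 0.0692 y-yaw -0.053 x-yaw -0.04
```

>>> {"api": "carry_out", "payload": {
  "deltas": "-1 0 3 0 0 0 1;-2 0 7 0 0 0 1;-3 0 12 0 0 0 1;-4 0 17 0 0 0 1;-4 0 21 0 0 0 1;-4 0 24 0 0 0 1;-4 0 26 0 0 0 1;-4 0 26 0 0 0 1;-4 0 26 0 0 0 1"
}}

```text
time_s: 18.05
eef_pos: [0.5952, -0.2256, 0.0552]
eef_rot: [-0.001, 1.0, -0.024, 0.001]
wrist_force: [0.2, 0.4, -1.4]
opening: 0.128
grasp_force: 58.5
```

```bash
python3 - <<'E'
from h import *
a=np.mean([vision.camera("side").astype(float) for _ in range(4)],0).astype(np.uint8);cv2.imwrite("pics/s7.png",a)
A=cv2.resize(a[235:295,275:355],None,fx=9.5,fy=9.5,interpolation=cv2.INTER_CUBIC)
cv2.imwrite("pics/c8.png",A)
delta([.5955,-.2255,.0552],np.pi/2-.048)
E
```

```text
mm [ 0.3 -0.  -0. ] rot [-2.000e-03  3.000e-03  3.141e+00]
mm [ 0.3 -0.  -0. ] rot [-0.002 -0.001 -0.   ]
now [ 0.5952 -0.2255  0.0552] q [-0.55  0.51  1.56  0.    1.07  1.07] F [ 0.1 -0.  -2.4] open 0.125
```

View pics/c8.png

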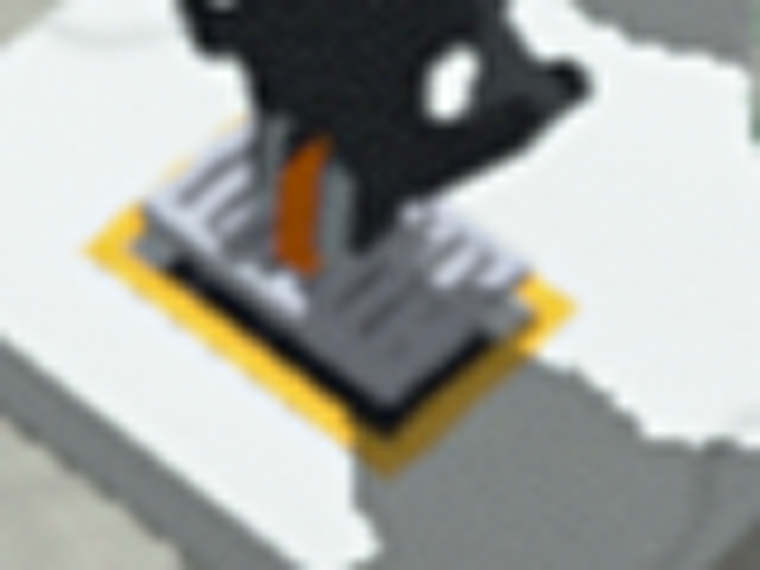

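In this picture the plate's top-face corners are at about (143,207), (531,276) and (390,402). The frame's outer corners are at (84,250), (578,305) and (388,478), and the opening's near corner is at (388,436).

```bash
python3 - <<'E'
from h import *
s=9.5
f=lambda u,v:(275+(u+.5)/s-.5,235+(v+.5)/s-.5)
w=lambda p,z:onz("side",f(*p),z)[:2]
for z,n,L in((.048,"plate",((143,207),(531,276),(390,402))),(.030,"frame",((84,250),(578,305),(388,478))),(.03,"opening",((133,245),(534,318),(388,436)))):
    l,r,k=[w(p,z) for p in L]
    print(n,"centre",((l+r)/2).round(4),np.linalg.norm(k-l).round(4),np.linalg.norm(r-k).round(4),"yaw",np.arctan2(-(l-k)[0],(l-k)[1]).round(3),np.arctan2(*(r-k)[::-1]).round(3),"near",k.round(4))
E
```

```text
plate centre [ 0.5987 -0.2276] 0.0827 0.0539 yaw -0.088 -0.047 near [ 0.5681 -0.2675]
frame centre [ 0.601  -0.2254] 0.0998 0.0737 yaw -0.052 -0.045 near [ 0.5615 -0.2736]
opening centre [ 0.6004 -0.2266] 0.084 0.0533 yaw -0.056 -0.096 near [ 0.5715 -0.266 ]
```

>>> {"api": "carry_out", "payload": {
  "deltas": "1 -0.5 0 0 0 0 1;1 -0.5 0 0 0 0 1;1 -0.5 0 0 0 0 1;1 -0.5 0 0 0 0 1"
}}

```text
time_s: 18.75
eef_pos: [0.5961, -0.225, 0.055]
eef_rot: [-0.001, 1.0, -0.024, 0.001]
wrist_force: [0.6, -0.7, -1.9]
opening: 0.127
grasp_force: 58.5
```

```bash
python3 -c "
from h import *
o=sensors.get_obs();print(o['eef_pos'],o['wrist_force'],o['grasp_force'])
print(ctrl.hand_in())"
```

```text
[ 0.59610852 -0.22502359  0.05498843] [ 0.58664275 -0.67618421 -1.90227157] 58.53006362915039
the job is handed in; nothing more can be done
None
```

The job is handed in, with no verdict shown: the arm is holding the grate level and lined up over the outlet, centred to about 2 mm by camera, with its underside about 10 mm above the tray.

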